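# Draw a split butter board together in a one-hand bar clamp

## Task

A small butter board that split in two has been glued and dowelled and lies ready between the jaws of the one-hand bar clamp. Take away the spice jar that stands in the clamp between the board and the far jaw and stand it upright on the worktop, clear of clamp and board; then close the clamp with its trigger alone (squeeze the trigger towards the handle, let it spring back, and again; do not push the bar or the far jaw along) until the joint of the board is shut and the soft pad is well pressed in, but not all the way in, so that the wood is not crushed. Finish holding: the fingers keep the trigger squeezed and the pressure on while the glue grabs, with clamp and board flat on the worktop, and the other things left alone.

Things in the scene. Friction and masses are not known exactly. Their poses are not given: they have to be found in the camera images.
- clamp: One-hand bar clamp, black with a steel ratchet bar, loose, 0.57 kg, flat, 24 mm thick. Origin: underside, below the bar in the head. +y along the bar to the far jaw, +x as the jaws point (away from the robot). In mm: head x -29..15, y -44..34; near jaw x 10..70, y 5..30; fixed handle x -106..-20, y -30..-14; trigger on its +y side to x -82; bar 16 wide, tail at y -45, moving out to -151.
- clamp_grip (a point): Fixed point of the clamp at (-52, 0, 12) mm, midway between the outer faces of handle (y -30) and resting trigger (y +30): 60 mm over both at rest, 26 fully squeezed; trigger z 2..22. Straddle both from above, closing along the clamp's y. A light squeeze takes 10 N, the last one 25 to 40 N of grip, as the clamp drags on the worktop; open past 75 mm to let the trigger back.
- clamp_trigger (a joint): Trigger angle, rad: 0 at rest, grows as it is squeezed towards the handle, 0.42 fully squeezed; springs back when let go. Pivot at (30, 8) mm in the clamp's frame, 82 mm from the grip point. A full squeeze draws the bar in by 15 to 20 mm (54 mm per rad after up to 5 mm of idle stroke to the next tooth), more than the pad can take up: finish with part squeezes, watching the pad.
- clamp_bar (a joint): How far the bar with the far jaw has been drawn in, m: 0 wide open (0 to 0.014 at the start), 0.106 at most. A spring catch on the 5 mm ratchet teeth keeps it from going back by more than one tooth when the trigger is let go. Distance from far_jaw_face to pad_face: 0.206 - clamp_bar + clamp_pad; the board with its joint shut fills 0.120.
- far_jaw_face (a point): Centre of the grey face of the far jaw, the jaw at the end of the bar, 12 mm above the worktop; it looks to the clamp's -y. This jaw is 80 x 26 mm, 24 mm high, from x -12 to 68 and from y 0 to +26 behind its face (clamp's axes).
- pad_face (a point): Centre of the face of the soft pad (grey, 36 mm wide, 20 mm high) on the near jaw, 12 mm above the worktop; it looks to the clamp's +y. At rest it lies at (50, 40, 12) mm of the clamp's frame.
- clamp_pad (a joint): How far the soft pad is pressed into its cup, m: 0 free, 0.010 bottomed. Its spring gives 2.5 N per mm, so this tells the clamping force: 0.004 is 10 N.
- board_near: The half of the wooden butter board next to the near jaw and pad, loose, 84 mm (clamp's x) by 60 mm (clamp's y), 22 mm thick. Origin: centre of its underside; axes along the clamp's at the start, within some hundredths rad. Two 8 mm dowels stick out 23.5 mm from its joint face (+y).
- board_far: The other half, loose, same size, with the two dowel holes (9.8 mm, 30 mm deep) in its joint face (-y); the dowels already enter them and keep the halves in line. Origin: centre of its underside.
- joint_near (a point): Middle of the joint face of the near half, 11 mm above the worktop; +y of the half is out of this face.
- joint_far (a point): Middle of the joint face of the far half. The distance to joint_near is the open gap (6 to 10 mm at the start, about 0 to 2 mm sideways play when shut).
- jar: The spice jar in the clamp, glass with a black cap, 45 mm across, 108 mm tall, 0.1 kg; it stands between the far half of the board and the far jaw. Origin: centre of its underside. Grip it by the cap from above, 78 to 108 mm up. (Two more such jars stand at the right behind, beside the sink: not these.)
- lemon: Bystander: a lemon, 78 x 55 x 56 mm, back left, between apple and garlic. Leave it alone.
- garlic: Bystander: a garlic bulb, 60 mm, back left, between lemon and bottle. Leave it alone.
- mug: Bystander: a mug, 78 mm across, 112 with its handle, 92 mm tall, back right. Leave it alone.
- apple: Bystander: an apple, 75 mm, 72 mm tall, back left by the sink. Leave it alone.
- teaspoon: Bystander: a teaspoon, 132 mm long, 9 mm high, front left. Leave it alone.

How it is judged:
By the outcome, as a careful person would: the job done as asked, in the order asked, and still so for the second after the job is handed in, while the arm keeps its last pose, push and grip.
It also fails if it takes over 64 s, if anything falls off the work surface, if the arm or the gripper's body presses on something with over 40 N, if the wrist force passes 120 N, or if a joint passes its speed limit or range.

## Robot

A 6-joint arm with a two-finger parallel gripper is mounted at the origin on a cart in front of the work surface, level with it; the furniture and walls round the work are solid. World frame = base frame: x ahead of the robot, y to its left, z up, the work surface at z = 0. Lengths are in mm, angles in rad, forces in N, time in s.
With the tool pointing down it reaches from about 350 to 875 mm from the base axis. Payload 4.2 kg.
Tool frame: the origin (TCP) lies midway between the tips of the shut fingers; the grasp point (between the pads) lies 19 mm behind it; z points along the fingers, y is the line along which they close (so a half turn about z gives the same grasp; the last joint's range is limited). The gripper opens to 85 mm and grips with 20 to 120 N. Pads are 22 mm wide; open, the fingers measure 114 mm over their backs; the gripper's body (76 mm by 85 mm) begins 54 mm behind the grasp point. The pads swing forward as they close: fully open they stand 13 mm farther back than shut.
Start: joints at [-0.937, 0.385, 0.008, 0, -1.194, -0.259], TCP at [228.818, -581.585, 231.312] pointing down, gripper open.
Joint ranges: [-3.14, 3.14], [-1.21, 2.06], [-1.07, 1.41], [-3.16, 2.05], [-2.99, -0.16], [-3.1, 3.1]. Speed limits (rad/s): [2.79, 2.79, 3.14, 3.14, 3.14, 3.14].

## Interface

Orientations are given as a unit quaternion [x, y, z, w].
In Python, from bench import * gives the robot as it stands.
- The arm moves only by the tool drive_tool, never from a script. Its argument "plan" is a list that holds one entry, the list of rows, each a list of 5 numbers: the closure, from -1 (fully open) to 1 (shut), then the shift along the world's x, y, z in mm, then the turn about the world's z in degrees. A call has 1 to 20 rows; each row shifts and turns the commanded pose from where the row before left it; what a row does not reach is not made up. A row lasts 1/12 s, in which the tool goes at most 41.7 mm and 7.16 degrees, less where a joint would pass 70% of its speed; a pose out of reach is approached as far as the arm can. A call is refused whole if a number of a shift passes 41.7 or a number of a turn 7.16, either way. A call with a gripper value outside its range is refused whole. The fingers move at their own pace and stop on an object; the grip force is fixed at half the most. Time passes only in rows, so rows that do not move let the fingers close. It gives the time, the measured TCP pose, the force, the opening and the grip force at its end, in the units of the state.
- read_state(): the state, without advancing time (a new reading comes with each control period).
- get_image(name): name is "side" or "top" or "wrist"; returns (picture, depth): 400x640x3 uint8, red, green, blue; 400x640 float32, mm along the optical axis (not along the pixel's ray), 0 where there is no reading.
- camera_model(name): a dict with "fx", "fy", "cx", "cy" (pixels), "R" (3x3) and "t" (3): a world point X has camera coordinates R X + t; the wrist camera has in their place "mount" (4x4, takes a point from camera to tool coordinates, whose origin is the TCP and whose axes are the flange's). Camera axes: x right, y down, z forward; pixel columns grow to the right and rows downward; lengths in mm; the calibration is good to about 2 mm. A picture is of the moment at which its call begins: read the wrist's pose just before it. camera_model takes no time and is no camera call.
- job_done(): hands the job in; it is judged then, once.
The state is a dict: "clock": time; "joints": joint angles; "joint_vel": joint speeds; "joint_efforts": joint torques, N m; "position": TCP position; "ee_rot": TCP orientation; "contact_force": force on the tool from outside, world axes, zero at the start; "wrist_torque": the same for the moment, N m; "gripper_width": finger opening in mm; "grasp_force": force on a finger pad.
Only numpy, scipy, OpenCV 4.12 (cv2) and the standard library are available. Lean on these libraries where they do the work, as an engineer would, in place of code of your own. Each camera call takes 0.05 s, during which the arm holds its last target. There are 200 camera calls.

## Working session

There is one attempt and no reset: what is moved stays moved. The work goes in short steps, Python scripts to look and compute and a tool call to move; the robot and the scene stay as the last step left them, time stands still between calls to the robot, and variables do not carry over. Pictures are saved under pics/ and viewed, at most 10 in all, crops included, and the job is handed in when it is done.

Besides the shell and the picture viewer there is one more tool, called after "Request:" by a JSON object that holds its "op" and its "data". drive_tool: Moves the arm, as the interface text tells. Its arguments: {"type":"object","properties":{"plan":{"type":"array"}},"required":["plan"]}

```bash
mkdir -p pics; ls; cat > h.py <<'E'
from bench import *
import numpy as np, cv2
from scipy.spatial.transform import Rotation as Ro
def cloud(name, d=None):
    """returns img, world-points (HxWx3)"""
    s=read_state(); img,dep=get_image(name); m=camera_model(name)
    v,u=np.mgrid[0:400,0:640]
    P=np.dstack([(u-m['cx'])/m['fx']*dep,(v-m['cy'])/m['fy']*dep,dep])
    if 'mount' in m:
        M=np.array(m['mount']); P=P@M[:3,:3].T+M[:3,3]
        W=P@Ro.from_quat(s['ee_rot']).as_matrix().T+np.array(s['position'])
    else: W=(P-np.array(m['t']))@np.array(m['R'])
    W[dep==0]=np.nan
    return img,W
def save(n,img): cv2.imwrite('pics/'+n+'.png',img[:,:,::-1])
E
python3 - <<'E'
from h import *
s=read_state(); print(s)
i,W=cloud('top'); np.save('top.npy',W); save('top0',i)
print(camera_model('wrist'))
for u,v in [(100,200),(320,200),(320,300),(500,200)]: print(u,v,W[v,u])
E
```

```text
pics
{'clock': 0.0, 'joints': array([-9.37404204e-01,  3.85546665e-01,  6.62656233e-03, -5.05459228e-04,
       -1.19401917e+00, -2.58617170e-01]), 'joint_vel': array([ 0.00174524,  0.00038831, -0.00088334,  0.00092835, -0.00082396,
        0.00164129]), 'joint_efforts': array([-2.31092563e-04, -3.92282546e+01,  1.88396144e+01,  4.18635875e+00,
       -4.70329978e-03,  1.03878361e-05]), 'position': array([ 228.6005372 , -581.05754766,  230.22689776]), 'ee_rot': array([-1.86201026e-01,  9.82511056e-01,  1.06798890e-03, -2.50272499e-04]), 'contact_force': array([ 0.91447413, -0.71390774, -0.37577287]), 'wrist_torque': array([ 0.02778014, -0.01903823, -0.05801056]), 'grasp_force': 0.0, 'gripper_width': 85.15194088553156}
{'fx': 292.3628299741827, 'fy': 292.3628299741827, 'cx': 319.59422470031984, 'cy': 197.28163327524953, 'mount': array([[-2.22092025e-04, -9.53880851e-01, -3.00185398e-01,
         7.78963812e+01],
       [ 9.99999845e-01, -5.87822657e-05, -5.53060590e-04,
        -5.34330801e-01],
       [ 5.09908328e-04, -3.00185474e-01,  9.53880716e-01,
        -1.42641437e+02],
       [ 0.00000000e+00,  0.00000000e+00,  0.00000000e+00,
         1.00000000e+00]])}
100 200 [ 718.61604259  985.01710671 -889.6283757 ]
320 200 [ 5.97884095e+02 -5.90363929e-01  7.63776017e+00]
320 300 [ 291.32416661  -17.36634869 -889.63892349]
500 200 [ 755.49663311 -834.92201606 -896.80881067]
```

View pics/top0.png

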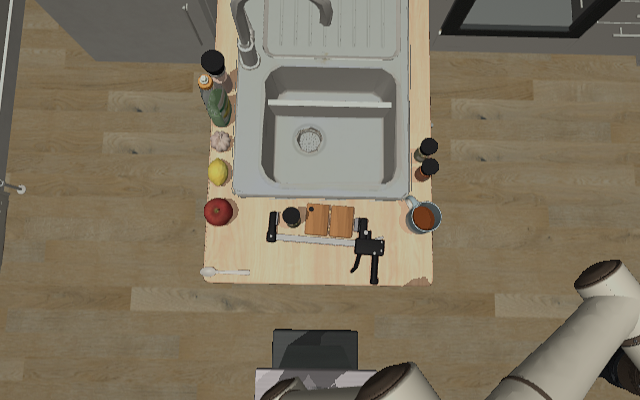

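The top view shows the clamp with its head at (370,245), handle ending at (375,282) and far jaw at (271,227). The jar is at (291,216) and the board halves are at (317,219) and (342,221). Next I'll measure these.

```bash
python3 - <<'E'
from h import *
W=np.load('top.npy'); i=cv2.imread('pics/top0.png')
c=cv2.resize(i[180:295,195:445],(800,368),interpolation=cv2.INTER_NEAREST); cv2.imwrite('pics/crop0.png',c)
def rep(n,u0,u1,v0,v1,zlo,zhi,dark=None):
    w=W[v0:v1,u0:u1].reshape(-1,3); g=i[v0:v1,u0:u1].max(2).ravel()
    m=(w[:,2]>zlo)&(w[:,2]<zhi)
    if dark: m&=g<dark
    w=w[m]; print(n,len(w),'min',w.min(0).round(),'max',w.max(0).round(),'med',np.median(w,0).round(1))
rep('jarcap',278,305,203,232,95,120)
rep('farjaw',262,280,208,245,16,32)
rep('bA',305,330,200,240,14,30); rep('bB',330,356,200,240,14,30)
rep('handle',368,382,258,286,14,32); rep('head',353,388,232,258,14,36)
rep('trig',345,366,255,278,10,32)
rep('table',300,340,255,275,-20,20)
# head-handle line, bar direction
w=W[236:246,280:350].reshape(-1,3); g=i[236:246,280:350].reshape(-1,3)
m=(w[:,2]>6)&(w[:,2]<30); p=np.polyfit(w[m,1],w[m,0],1); print('bar',p,m.sum(), np.median(w[m,2]))
E
```

```text
jarcap 249 min [520.  52. 100.] max [563.  95. 114.] med [540.6  73.  107.2]
farjaw 272 min [480. 107.  16.] max [561. 142.  29.] med [516.2 126.   22.4]
bA 743 min [490. -27.  14.] max [585.  39.  29.] med [538.9   7.3  21.2]
bB 728 min [491. -96.  14.] max [581. -28.  29.] med [537.2 -58.4  21.5]
handle 175 min [ 374. -155.   15.] max [ 443. -136.   30.] med [ 405.8 -146.3   21.9]
head 609 min [ 444. -174.   14.] max [512. -91.  32.] med [ 474.5 -130.3   22.9]
trig 80 min [ 402. -123.   11.] max [451. -84.  24.] med [426.  -99.1  19.7]
table 798 min [397. -55. -11.] max [450.  51.   7.] med [ 4.239e+02 -3.400e+00 -3.000e-01]
bar [2.58903260e-02 4.87718724e+02] 490 16.582011305041025
```

View pics/crop0.png

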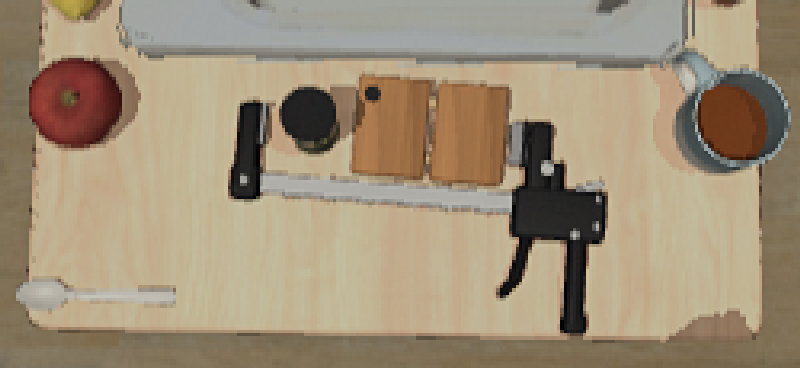

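Request:
{"op": "drive_tool", "data": {"plan": [[[-1,17.2,36,0,-1.4],[-1,17.2,36,0,-1.4],[-1,17.2,36,0,-1.4],[-1,17.2,36,0,-1.4],[-1,17.2,36,0,-1.4],[-1,17.2,36,0,-1.4],[-1,17.2,36,0,-1.4],[-1,17.2,36,0,-1.4],[-1,17.2,36,0,-1.4],[-1,17.2,36,0,-1.4],[-1,17.2,36,0,-1.4],[-1,17.2,36,0,-1.4],[-1,17.2,36,0,-1.4],[-1,17.2,36,0,-1.4],[-1,17.2,36,0,-1.4],[-1,17.2,36,0,-1.4],[-1,17.2,36,0,-1.4],[-1,17.2,36,0,-1.4],[-1,0,0,0,0],[-1,0,0,0,0]]]}}

```text
clock: 1.72
position: [538.5, 68.2, 230.0]
ee_rot: [0.031, 1.0, -0.0, -0.001]
contact_force: [0.2, -2.0, -0.3]
gripper_width: 85.1
grasp_force: 0.0
```

```bash
python3 - <<'E'
from h import *
s=read_state(); print(s['clock'],s['position'],Ro.from_quat(s['ee_rot']).as_matrix()[:,1],s['joints'])
i,W=cloud('wrist'); save('w1',i); np.save('w1.npy',W)
w=W.reshape(-1,3); m=(w[:,2]>98)&(w[:,2]<118)&(abs(w[:,0]-541)<40)&(abs(w[:,1]-73)<40)
p=w[m]; print(m.sum(),p.min(0),p.max(0),np.median(p,0))
E
```

```text
1.7167 [538.520456    68.21630069 230.04866269] [ 6.20584572e-02  9.98072235e-01 -7.49701664e-04] [ 4.24604132e-01  2.47317827e-01 -1.94893568e-01 -4.07893840e-04
 -1.13088531e+00 -2.05732553e+00]
1701 [519.50073742  49.75977648  98.08113098] [564.02961618  93.94597991 110.29648509] [540.86621375  71.68456845 107.70125557]
```

Request:
{"op": "drive_tool", "data": {"plan": [[[-1,3,4,-30,0],[-1,0,0,-35,0],[-1,0,0,-35,0],[-1,0,0,-30,0],[-1,0,0,-20,0],[-1,0,0,-10,0],[-1,0,0,0,0],[1,0,0,0,0],[1,0,0,0,0],[1,0,0,0,0],[1,0,0,0,0],[1,0,0,0,0],[1,0,0,0,0],[1,0,0,0,0]]]}}

```text
clock: 2.93
position: [542.7, 70.8, 73.3]
ee_rot: [0.032, 0.999, 0.0, 0.002]
contact_force: [-1.1, -0.6, 6.9]
gripper_width: 42.0
grasp_force: 60.1
```

Request:
{"op": "drive_tool", "data": {"plan": [[[1,0,0,10,0],[1,0,0,25,0],[1,0,0,30,0],[1,-10,0,5,0],[1,-25,-2,0,0],[1,-30,-2,0,0],[1,-28,-2,0,0],[1,-17,0,0,0],[1,-7,0,0,0],[1,0,0,0,0],[1,0,0,0,0]]]}}

```text
clock: 3.85
position: [425.1, 64.8, 141.9]
ee_rot: [0.032, 0.999, 0.0, 0.001]
contact_force: [0.1, 0.3, -1.1]
gripper_width: 42.0
grasp_force: 61.0
```

```bash
python3 - <<'E'
from h import *
i,W=cloud('side'); save('s1',i)
E
```

```text
(no output)
```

View pics/s1.png

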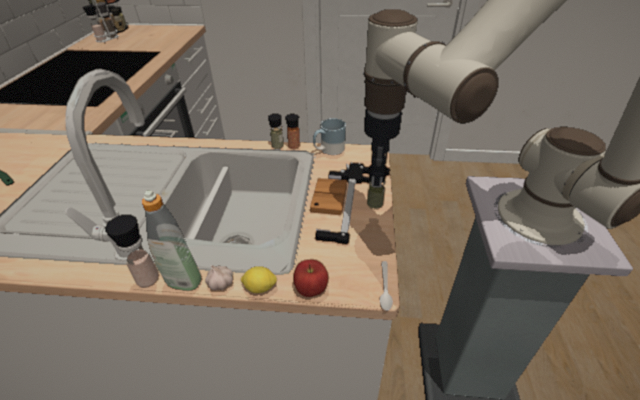

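The jar hangs in the gripper, upright at (376,190). I'll lower it.

Request:
{"op": "drive_tool", "data": {"plan": [[[1,0,0,-25,0],[1,0,0,-25,0],[1,0,0,-10,0],[1,0,0,-5,0],[1,0,0,-2,0],[1,0,0,-1,0],[1,0,0,0,0],[1,0,0,0,0]]]}}

```text
clock: 4.57
position: [425.2, 64.8, 74.0]
ee_rot: [0.033, 0.999, 0.001, 0.001]
contact_force: [0.4, 0.1, -1.4]
gripper_width: 42.0
grasp_force: 61.1
```

Still 1 N of weight is hanging, so I'll lower a little more, release and rise.

Request:
{"op": "drive_tool", "data": {"plan": [[[1,0,0,-1,0],[1,0,0,-1,0],[1,0,0,0,0],[1,0,0,0,0],[-0.3,0,0,0,0],[-0.6,0,0,0,0],[-1,0,0,0,0],[-1,0,0,0,0],[-1,0,0,0,0],[-1,0,0,0,0],[-1,0,0,20,0],[-1,0,0,40,0],[-1,0,0,40,0],[-1,0,0,40,0],[-1,0,0,20,0],[-1,0,0,0,0]]]}}

```text
clock: 5.9
position: [427.2, 65.5, 236.6]
ee_rot: [0.032, 0.999, 0.002, 0.005]
contact_force: [-0.2, 0.2, -1.5]
gripper_width: 85.3
grasp_force: 0.0
```

```bash
python3 - <<'E'
from h import *
i,W=cloud('wrist'); save('w2',i)
E
```

```text
(no output)
```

View pics/w2.png

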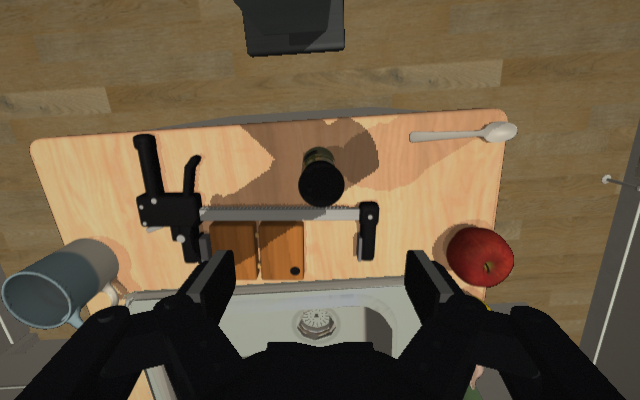

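The jar stands upright at (320,180), in front of the bar. The handle (148,165), trigger (190,175) and far jaw (368,230) are visible, so I can fit the clamp pose.

```bash
cat >> h.py <<'E'
from scipy.optimize import least_squares
def rect(W,img,x0,x1,y0,y1,dark=60,zlo=15,zhi=32):
    w=W.reshape(-1,3); m=(w[:,2]>zlo)&(w[:,2]<zhi)&(w[:,0]>x0)&(w[:,0]<x1)&(w[:,1]>y0)&(w[:,1]<y1)
    if dark: m&=img.reshape(-1,3).max(1)<dark
    p=w[m]
    if len(p)<10: return 'few',len(p)
    c,(a,b),t=cv2.minAreaRect(p[:,:2].astype(np.float32))
    return np.round(c,1),np.round((a,b),1),round(t,1),np.round(np.median(p,0),1),len(p)
E
python3 - <<'E'
from h import *
i,W=cloud('wrist')
print('handle',rect(W,i,360,440,-165,-128))
print('farjaw',rect(W,i,470,575,100,150))
print('trig',rect(W,i,395,450,-124,-80,zlo=8))
print('farhalf',rect(W,i,480,600,-24,45,None)); print('nearhalf',rect(W,i,480,600,-95,-30,None))
for y in (-120,-110,-100):pass
w=W.reshape(-1,3); h=(w[:,2]>15)&(w[:,2]<32)&(w[:,0]>360)&(w[:,0]<440)&(w[:,1]>-165)&(w[:,1]<-128)
print('handle line y=ax+b',np.polyfit(w[h,0],w[h,1],1))
b=(w[:,2]>10)&(w[:,2]<30)&(w[:,0]>465)&(w[:,0]<500)&(w[:,1]>-75)&(w[:,1]<95)
print('bar x=ay+b',np.polyfit(w[b,1],w[b,0],1))
E
```

```text
handle (array([ 406. , -149.3]), array([19.1, 66.8]), 85.8, array([ 402.8, -145.7,   22.8]), 807)
farjaw (array([518.3, 123.9]), array([23.9, 78.6]), 85.1, array([511.3, 123.8,  23.2]), 830)
trig (array([425.9, -99.8]), array([12.1, 51.9]), 66.5, array([425. , -99.3,  20.2]), 396)
farhalf (array([532.7,  10.3]), array([ 68.9, 105.2]), 89.6, array([529.1,   7.3,  21.9]), 2987)
nearhalf (array([531. , -62.5]), array([ 65. , 102.1]), 89.9, array([517.3, -52.7,  21.9]), 2157)
handle line y=ax+b [-3.41072184e-02 -1.32928672e+02]
bar x=ay+b [2.77771688e-02 4.87021161e+02]
```

Request:
{"op": "drive_tool", "data": {"plan": [[[-1,0,-38,0,0.5],[-1,1,-38,0,0.5],[-1,1,-38,0,0.5],[-1,1,-38,0,0.5],[-1,1,-37,0,0],[-1,0,0,-40,0],[-1,0,0,-40,0],[-1,0,0,-30,0],[-1,0,0,-20,0],[-1,0,0,0,0],[-1,0,0,0,0]]]}}

```text
clock: 6.92
position: [427.0, -124.8, 99.6]
ee_rot: [0.015, 1.0, -0.0, -0.003]
contact_force: [-0.1, -0.4, -0.2]
gripper_width: 85.3
grasp_force: 0.0
```

```bash
python3 - <<'E'
from h import *
i,W=cloud('wrist'); save('w3',i); np.save('w3.npy',W)
w=W.reshape(-1,3)
for x in (380,390,400,410,420,430,440):
    m=(abs(w[:,0]-x)<2)&(w[:,2]>14)&(w[:,2]<30)
    for a,b in((-175,-128),(-128,-75)):
        q=w[m&(w[:,1]>a)&(w[:,1]<b),1]
        if len(q): print(x,len(q),q.min().round(1),q.max().round(1))
E
```

```text
380 146 -159.7 -138.6
390 111 -158.3 -139.9
400 107 -157.2 -140.7
410 101 -158.1 -141.7
410 88 -101.7 -86.9
420 94 -157.5 -142.1
420 64 -106.1 -95.7
430 93 -158.3 -142.7
430 62 -108.6 -97.9
440 91 -159.0 -143.2
440 59 -112.0 -101.3
```

View pics/w3.png

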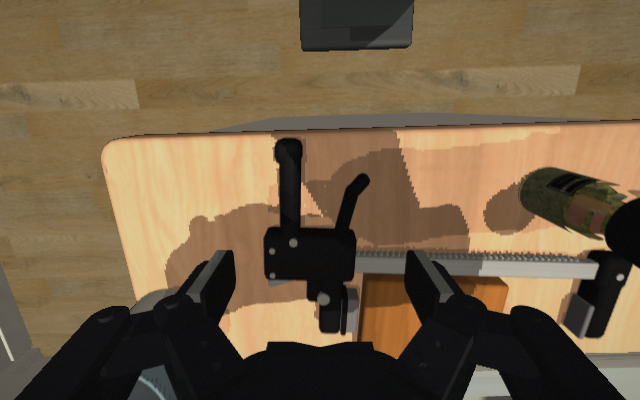

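Request:
{"op": "drive_tool", "data": {"plan": [[[-1,3,-3,-40,0],[-1,0,0,-30,0],[-1,0,0,-18,0],[-1,0,0,-8,0],[-1,0,0,0,0],[-0.4,0,0,0,0],[-0.4,0,0,0,0],[-0.4,0,0,0,0],[-0.4,0,0,0,0]]]}}

```text
clock: 7.72
position: [433.0, -127.9, 7.3]
ee_rot: [0.015, 1.0, -0.0, 0.002]
contact_force: [-0.0, -2.6, 7.4]
gripper_width: 59.9
grasp_force: 5.4
```

Request:
{"op": "drive_tool", "data": {"plan": [[[-0.3,0,-2,0,0],[-0.2,0,-2,0,0],[-0.1,0,-2,0,0],[0,0,-2,0,0],[0.1,0,-2,0,0],[0.2,0,-2,0,0],[0.3,0,-2,0,0],[0.4,0,-3,0,0],[0.4,0,0,0,0],[0.4,0,0,0,0]]]}}

```text
clock: 8.55
position: [432.4, -144.3, 8.6]
ee_rot: [0.014, 1.0, 0.0, 0.002]
contact_force: [-5.6, 4.1, 22.1]
gripper_width: 26.4
grasp_force: 38.4
```

```bash
cat >> h.py <<'E'
def meas(name):
    i,W=cloud(name); w=W.reshape(-1,3); g=i.reshape(-1,3).max(1)
    z=(w[:,2]>12)&(w[:,2]<32)&(w[:,0]>510)&(w[:,0]<545)&(w[:,1]>-150)&(w[:,1]<150)
    d=w[z&(g<60)]; b=w[z&(g>=60)&(i.reshape(-1,3)[:,0]>i.reshape(-1,3)[:,2]*1.3)]
    h=np.histogram(d[:,1],np.arange(-150,151,10))
    fj=d[d[:,1]>b[:,1].max()-5] if len(b) else d
    nj=d[d[:,1]<b[:,1].min()+5]
    f=lambda p:(np.percentile(p[:,1],[2,98]).round(1) if len(p)>5 else None)
    return dict(far=f(fj),board=f(b),near=f(nj),n=(len(fj),len(b),len(nj)))
E
python3 - <<'E'
from h import *
print('top',meas('top')); print('side',meas('side')); print('wrist',meas('wrist'))
i,_=cloud('top'); save('t2',cv2.resize(i[180:295,195:445],(800,368),interpolation=cv2.INTER_NEAREST))
E
```

```text
top {'far': array([116.2, 118.9]), 'board': array([-85.1,  36.2]), 'near': array([-132.9, -103. ]), 'n': (15, 596, 115)}
side {'far': array([105.3, 120.1]), 'board': array([-121.8,   97.9]), 'near': None, 'n': (103, 456, 0)}
wrist {'far': None, 'board': array([-83.3,  34.7]), 'near': array([-89.1, -84.4]), 'n': (0, 1157, 9)}
```

View pics/t2.png

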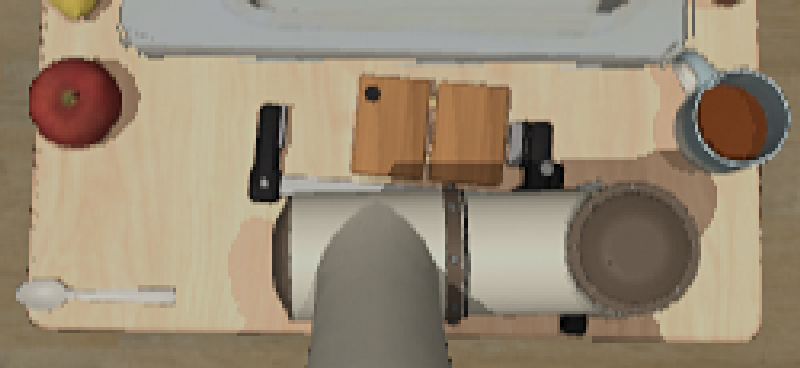

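Request:
{"op": "drive_tool", "data": {"plan": [[[0,0,6,0,0],[-0.5,0,6,0,0],[-1,0,5,0,0],[-1,0,0,0,0],[-1,0,0,0,0],[-1,0,0,0,0],[-0.6,0,0,0,0],[-0.4,0,0,0,0],[-0.4,0,0,0,0],[-0.3,0,-2,1,0],[-0.2,0,-2,1,0],[-0.1,0,-2,1,0],[0,0,-2,1,0],[0.1,0,-2,1,0],[0.2,0,-2,1,0],[0.3,0,-2,0,0],[0.4,0,-3,0,0],[0.4,0,0,0,0],[0.4,0,0,0,0]]]}}

```text
clock: 10.33
position: [431.3, -144.7, 11.2]
ee_rot: [0.015, 1.0, 0.0, -0.0]
contact_force: [0.3, -0.1, -3.7]
gripper_width: 26.4
grasp_force: 32.7
```

```bash
python3 - <<'E'
from h import *
print('top',meas('top'),meas('top'))
E
```

```text
top {'far': array([94.5, 99.1]), 'board': array([-85.,  36.]), 'near': array([-137.4, -124.3]), 'n': (16, 591, 26)} {'far': array([95.2, 97.7]), 'board': array([-85. ,  36.5]), 'near': array([-137.4, -124.4]), 'n': (9, 593, 25)}
```

Request:
{"op": "drive_tool", "data": {"plan": [[[0,0,6,-2,0],[-0.5,0,6,-2,0],[-1,0,5,-2,0],[-1,0,0,0,0],[-1,0,0,0,0],[-1,0,0,0,0],[-0.6,0,0,0,0],[-0.4,0,0,0,0],[-0.4,0,0,0,0],[-0.3,0,-2,1,0],[-0.2,0,-2,1,0],[-0.1,0,-2,1,0],[0,0,-2,1,0],[0.1,0,-2,1,0],[0.2,0,-2,1,0],[0.3,0,-2,0,0],[0.4,0,-3,0,0],[0.4,0,0,0,0],[0.4,0,0,0,0]]]}}

```text
clock: 12.02
position: [431.3, -144.7, 11.1]
ee_rot: [0.015, 1.0, 0.0, -0.0]
contact_force: [-0.5, 0.5, -3.3]
gripper_width: 26.5
grasp_force: 29.1
```

```bash
python3 - <<'E'
from h import *
print('top',meas('top'))
i,_=cloud('top'); save('t3',cv2.resize(i[195:255,250:390],(798,342),interpolation=cv2.INTER_NEAREST))
E
```

```text
top {'far': array([73.7, 80.1]), 'board': array([-84.9,  36. ]), 'near': array([-138.1, -127.4]), 'n': (16, 591, 21)}
```

View pics/t3.png

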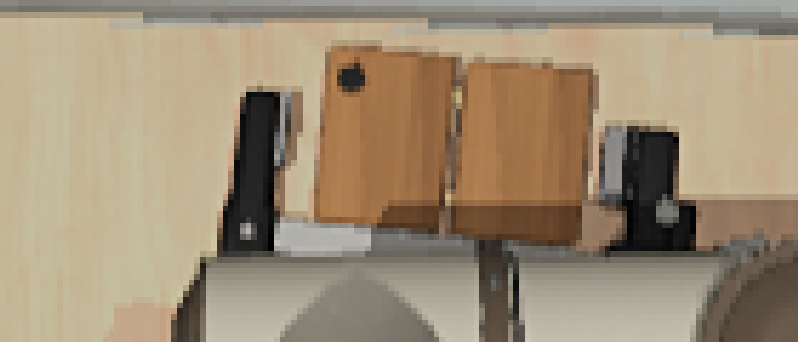

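Jaw face at column 293, far half 325..447, near half 463..590, pad face 602. That leaves about 27 mm of slack, so one more full stroke is safe.

Request:
{"op": "drive_tool", "data": {"plan": [[[0,0,6,-2,0],[-0.5,0,6,-2,0],[-1,0,5,-2,0],[-1,0,0,0,0],[-1,0,0,0,0],[-1,0,0,0,0],[-0.6,0,0,0,0],[-0.4,0,0,0,0],[-0.4,0,0,0,0],[-0.3,0,-2,1,0],[-0.2,0,-2,1,0],[-0.1,0,-2,1,0],[0,0,-2,1,0],[0.1,0,-2,1,0],[0.2,0,-2,1,0],[0.3,0,-2,0,0],[0.4,0,-3,0,0],[0.4,0,0,0,0],[0.4,0,0,0,0]]]}}

```text
clock: 13.7
position: [431.2, -144.7, 11.1]
ee_rot: [0.015, 1.0, -0.0, -0.0]
contact_force: [0.0, 0.6, -3.4]
gripper_width: 26.2
grasp_force: 26.9
```

```bash
python3 - <<'E'
from h import *
print('top',meas('top'))
i,_=cloud('top'); save('t4',cv2.resize(i[200:245,280:370],(800,400),interpolation=cv2.INTER_NEAREST))
j,_=cloud('wrist'); save('w4',j)
E
```

```text
top {'far': array([54.7, 59.1]), 'board': array([-85.2,  33.1]), 'near': array([-136.2, -105.9]), 'n': (11, 591, 114)}
```

View pics/t4.png

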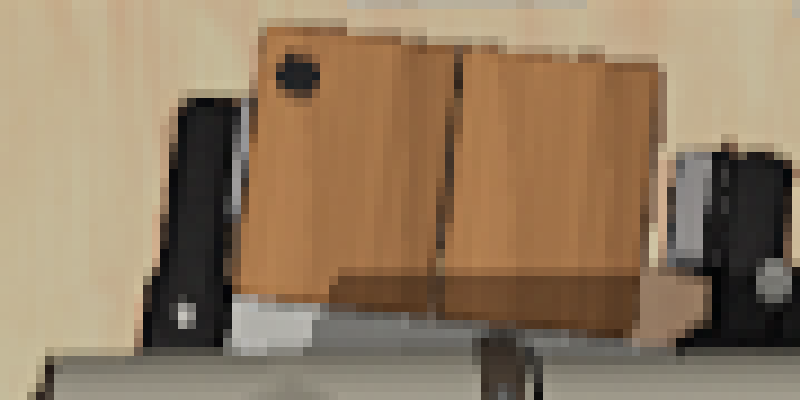

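View pics/w4.png

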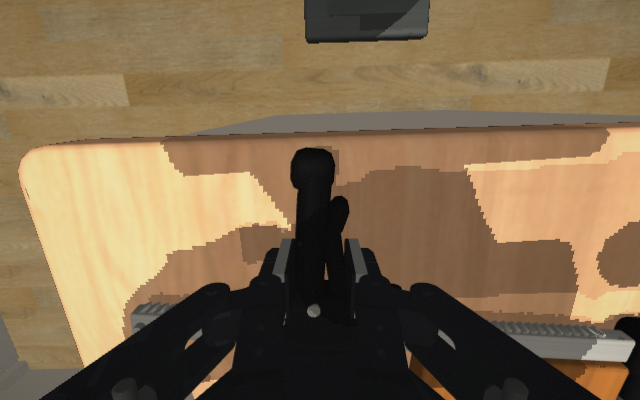

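The jaw now touches the far half at column 240. About 3 mm of joint gap is left at column 450 and about 5 mm between the near half (655) and the pad (672). In the wrist view the trigger is fully squeezed. Next is a part squeeze, measured numerically as it closes.

Request:
{"op": "drive_tool", "data": {"plan": [[[0,0,6,-2,0],[-0.5,0,6,-2,0],[-1,0,5,-2,0],[-1,0,0,0,0],[-1,0,0,0,0],[-1,0,0,0,0],[-0.6,0,0,0,0],[-0.4,0,0,0,0],[-0.4,0,0,0,0],[-0.3,0,-2,1,0]]]}}

```text
clock: 14.68
position: [431.4, -130.2, 6.9]
ee_rot: [0.015, 1.0, -0.0, -0.0]
contact_force: [1.9, 1.1, -3.3]
gripper_width: 55.5
grasp_force: 6.1
```

```bash
cat >> h.py <<'E'
def prof(n=3):
    "top image, mean of n: per row subpixel edges: jaw black->grey/brown (far), near-half end (R-B), pad->black"
    a=np.mean([get_image('top')[0].astype(float) for _ in range(n)],0)
    out=[]
    for v in range(220,228):
        r=a[v]; br=r.sum(1)/3; s=r[:,0]-r[:,2]
        out.append((v,br[280:375].round().astype(int),s[280:375].round().astype(int)))
    return a,out
E
python3 - <<'E'
from h import *
a,o=prof(2); np.save('a0.npy',a)
for v,b,s in o[::3]: print(v,'B',*b[:35],'|',*b[55:90]); print('   S',*s[:35],'|',*s[55:90])
E
```

```text
220 B 173 173 174 174 175 176 174 175 177 177 175 176 175 174 172 172 176 178 163 45 23 36 36 34 30 13 137 95 118 124 123 127 126 126 124 | 125 124 117 116 115 116 116 115 117 120 118 110 112 110 102 104 106 90 119 173 80 137 137 140 96 28 44 28 37 35 34 33 27 27 186
   S 50 50 50 50 47 45 48 47 44 45 47 46 48 48 50 50 45 48 66 18 -2 2 0 0 1 0 3 2 96 94 94 95 93 92 94 | 94 94 90 88 88 89 89 88 90 90 90 84 85 86 79 82 85 76 48 63 30 2 4 5 3 2 2 0 2 0 2 2 -1 10 52
223 B 174 174 175 175 177 177 175 176 178 177 175 175 174 173 174 174 175 179 149 11 28 38 37 36 26 31 151 61 124 125 126 129 126 126 124 | 126 126 123 114 114 116 116 116 117 120 115 110 114 106 102 104 108 75 122 174 68 143 138 144 22 27 21 33 38 37 35 34 19 51 184
   S 49 49 48 48 45 44 46 46 44 44 48 48 47 50 48 50 48 49 64 0 1 0 2 1 1 0 1 34 96 94 94 95 93 92 93 | 92 93 92 87 88 88 89 88 89 92 87 84 88 84 80 82 85 56 48 65 7 4 5 5 0 1 2 1 0 0 0 2 -2 26 50
226 B 175 176 176 175 177 177 176 176 178 177 174 174 175 174 172 173 176 170 101 17 34 39 38 36 24 8 89 118 126 124 127 128 126 126 122 | 126 126 119 114 114 116 116 116 117 120 112 112 115 102 101 106 103 91 187 138 94 139 138 143 23 38 20 35 38 39 36 33 14 90 180
   S 48 48 46 48 44 44 46 45 43 44 50 47 48 48 50 50 48 66 46 -2 0 2 1 0 -1 -4 40 83 96 94 95 95 94 94 92 | 92 92 91 86 88 88 88 88 90 91 87 86 88 81 80 84 85 48 44 56 0 4 5 6 0 2 0 2 2 1 2 2 -3 44 52
```

Request:
{"op": "drive_tool", "data": {"plan": [[[-0.2,0,-2,1,0],[-0.1,0,-2,1,0],[0,0,-2,1,0],[0.05,0,-1,1,0],[0.05,0,0,0,0],[0.05,0,0,0,0]]]}}

```text
clock: 15.28
position: [430.9, -136.5, 9.9]
ee_rot: [0.015, 1.0, 0.0, -0.001]
contact_force: [-0.4, -0.9, -3.7]
gripper_width: 40.9
grasp_force: 9.6
```

```bash
cat >> h.py <<'E'
def edges(a):
    L=[];E=[];K=[];P=[]
    for v in range(219,229):
        br=a[v].mean(1); s=a[v,:,0]-a[v,:,2]
        k=np.where(br[285:335]<60)[0][0]+285; L.append(k-1+np.clip((br[k-1]-25)/150,0,1))
        b=np.where(s[:352+12]>75)[0]; b=b[b>330].max(); E.append(b+1+np.clip(s[b+1]/85,0,1)*(br[b+1]<115))
        d=np.where(br[354:372]<50)[0]+354; K.append(d[0])
        j=br[315:345]; P.append((j.argmin()+315,int(j.min())))
    return np.mean(L).round(2),np.mean(E).round(2),np.round(E,1),K,P
E
python3 - <<'E'
from h import *
print(edges(np.load('a0.npy')))
a,o=prof(2); np.save('a1.npy',a); print(edges(a)); print(read_state()['clock'])
for v,b,s in o[::3]: print(v,'B',*b[40:60],'|',*b[65:88]); print('   S',*s[65:88])
E
```

```text
(np.float64(298.67), np.float64(352.74), array([353.5, 353. , 352.8, 352.7, 352.7, 352.6, 352.6, 352.6, 352.5,
       352.5]), [np.int64(360), np.int64(360), np.int64(360), np.int64(359), np.int64(359), np.int64(359), np.int64(359), np.int64(359), np.int64(359), np.int64(359)], [(np.int64(330), 43), (np.int64(330), 41), (np.int64(330), 52), (np.int64(330), 69), (np.int64(330), 76), (np.int64(329), 75), (np.int64(329), 68), (np.int64(329), 54), (np.int64(329), 43), (np.int64(329), 66)])
(np.float64(300.93), np.float64(354.43), array([355. , 354.9, 354.7, 354.6, 354.5, 354.3, 354.2, 354.1, 354. ,
       354. ]), [np.int64(359), np.int64(359), np.int64(359), np.int64(359), np.int64(359), np.int64(354), np.int64(354), np.int64(354), np.int64(354), np.int64(354)], [(np.int64(332), 39), (np.int64(332), 45), (np.int64(332), 60), (np.int64(332), 69), (np.int64(332), 84), (np.int64(331), 89), (np.int64(331), 80), (np.int64(331), 66), (np.int64(331), 49), (np.int64(331), 41)])
15.3833
220 B 116 116 116 118 120 112 111 114 102 102 107 106 46 125 124 125 128 124 124 116 | 116 120 117 110 112 108 101 105 109 88 65 144 137 143 25 27 25 31 37 34 33 33 18
   S 90 92 89 86 86 84 80 83 86 72 -4 4 6 5 0 1 0 3 1 1 2 1 -2
223 B 116 116 116 119 118 111 114 113 101 103 107 96 84 126 124 126 128 126 126 122 | 117 120 114 110 114 105 101 106 109 52 112 139 138 144 23 48 22 36 37 36 36 32 13
   S 90 92 86 86 87 82 80 85 87 38 0 4 5 5 2 2 0 2 0 0 2 0 -4
226 B 116 116 116 120 116 111 116 110 103 104 110 66 119 125 124 128 126 126 125 118 | 118 119 112 112 114 102 102 107 103 30 143 138 140 110 28 37 27 39 38 38 35 29 25
   S 90 90 86 86 88 80 81 84 85 8 3 4 5 4 1 0 0 2 1 2 2 0 7
```

Request:
{"op": "drive_tool", "data": {"plan": [[[0.1,0,-1,0,0],[0.15,0,-1,0,0],[0.15,0,0,0,0],[0.15,0,0,0,0]]]}}

```text
clock: 15.72
position: [431.4, -138.5, 10.2]
ee_rot: [0.015, 1.0, 0.0, -0.0]
contact_force: [0.5, 1.8, -3.2]
gripper_width: 36.8
grasp_force: 13.2
```

```bash
python3 - <<'E'
from h import *
m=camera_model('top'); R=np.array(m['R']); t=np.array(m['t']); print('mm/px',(R@[530,0,23]+t)[2]/m['fx'])
a,o=prof(2); np.save('a2.npy',a); print(edges(a)[:3],edges(a)[4])
for v,b,s in o[::3]: print(v,'B',*b[40:60],'|',*b[65:88]); print('   S',*s[65:88])
E
```

```text
mm/px 2.6763626048774922
(np.float64(301.6), np.float64(355.06), array([355.5, 355.3, 355.2, 355.1, 355. , 355. , 355. , 355. , 354.8,
       354.5])) [(np.int64(333), 60), (np.int64(333), 75), (np.int64(332), 93), (np.int64(332), 83), (np.int64(332), 70), (np.int64(332), 52), (np.int64(332), 43), (np.int64(332), 43), (np.int64(332), 51), (np.int64(332), 61)]
220 B 115 116 115 115 118 119 110 112 112 100 103 108 98 76 126 124 126 127 126 124 | 115 118 120 114 109 113 105 102 106 108 45 142 138 144 20 40 40 32 36 35 35 32 15
   S 88 89 92 87 86 86 82 80 84 87 28 0 5 6 0 2 2 2 0 0 2 1 -2
223 B 116 116 116 116 120 117 110 115 108 101 104 110 70 117 125 124 127 126 126 125 | 116 118 120 112 112 113 101 102 107 100 72 144 140 108 26 73 24 36 37 36 34 30 9
   S 88 90 90 86 86 85 80 82 85 86 2 4 5 4 0 2 1 2 1 2 1 0 -5
226 B 116 116 116 116 119 112 112 116 108 102 106 108 44 122 125 124 130 125 126 125 | 116 119 118 111 114 111 101 102 107 90 130 140 142 76 25 77 29 40 38 38 34 25 36
   S 89 90 90 85 88 87 80 81 86 82 0 3 6 2 0 2 1 1 2 2 2 -2 14
```

Request:
{"op": "drive_tool", "data": {"plan": [[[0.2,0,-1,0,0],[0.25,0,-1,0,0],[0.25,0,0,0,0],[0.25,0,0,0,0]]]}}

```text
clock: 16.15
position: [431.5, -140.7, 10.4]
ee_rot: [0.015, 1.0, -0.0, 0.0]
contact_force: [0.5, 1.4, -3.0]
gripper_width: 32.3
grasp_force: 18.5
```

```bash
python3 - <<'E'
from h import *
a,o=prof(2); np.save('a3.npy',a); print(edges(a)[:3],edges(a)[4])
for v,b,s in o[::3]: print(v,'B',*b[40:60],'|',*b[65:88]); print('   S',*s[65:88])
E
```

```text
(np.float64(302.64), np.float64(356.07), array([356.6, 356.4, 356.2, 356.1, 356. , 356. , 356. , 356. , 355.8,
       355.5])) [(np.int64(334), 70), (np.int64(334), 77), (np.int64(333), 92), (np.int64(333), 80), (np.int64(333), 66), (np.int64(333), 51), (np.int64(333), 42), (np.int64(333), 47), (np.int64(333), 56), (np.int64(333), 64)]
220 B 114 116 116 115 116 118 119 111 113 112 101 103 108 98 78 126 124 126 127 125 | 116 116 118 120 114 110 113 104 103 107 108 48 144 145 23 23 86 28 37 36 34 34 18
   S 89 88 89 92 86 86 86 84 80 84 87 30 1 4 2 0 4 2 0 2 2 1 -3
223 B 114 116 116 116 116 120 115 111 114 107 101 103 110 67 118 124 123 128 126 126 | 115 116 118 120 112 111 112 101 103 107 100 70 145 146 24 36 56 32 37 35 34 32 12
   S 88 88 90 90 85 86 86 80 81 85 86 2 3 5 2 0 3 2 3 1 2 0 -2
226 B 114 116 116 116 117 120 113 112 116 108 102 106 108 47 123 125 125 129 125 126 | 116 116 119 118 111 115 111 100 102 108 85 138 143 112 27 67 25 39 38 37 36 28 28
   S 89 88 90 89 86 88 87 80 82 85 78 -2 4 4 2 3 0 2 1 2 0 0 7
```

Request:
{"op": "drive_tool", "data": {"plan": [[[0.3,0,-1,0,0],[0.35,0,-1,0,0],[0.35,0,0,0,0],[0.35,0,0,0,0]]]}}

```text
clock: 16.58
position: [431.6, -142.7, 10.6]
ee_rot: [0.015, 1.0, -0.0, 0.0]
contact_force: [-1.9, 1.9, 1.5]
gripper_width: 28.2
grasp_force: 24.4
```

```bash
python3 - <<'E'
from h import *
a,o=prof(2); np.save('a4.npy',a); print(edges(a)[:3],edges(a)[4])
for v,b,s in o[::3]: print(v,'|',*b[65:88]); print('   S',*s[65:88])
i=a.astype(np.uint8); save('t5',cv2.resize(i[200:255,270:390],(798,366),interpolation=cv2.INTER_NEAREST))
E
```

```text
(np.float64(303.33), np.float64(356.76), array([357.1, 357. , 357. , 357. , 357. , 356.8, 356.6, 356.5, 356.4,
       356.2])) [(np.int64(334), 83), (np.int64(334), 70), (np.int64(334), 54), (np.int64(334), 45), (np.int64(334), 48), (np.int64(334), 57), (np.int64(334), 64), (np.int64(334), 74), (np.int64(333), 91), (np.int64(333), 80)]
220 | 116 116 116 118 120 111 111 113 101 104 107 100 79 151 36 27 83 27 36 36 35 34 22
   S 90 88 89 90 90 85 86 85 80 81 85 84 2 3 0 0 3 1 0 0 2 2 -1
223 | 116 116 116 120 118 110 113 111 100 103 107 88 140 147 24 34 76 26 37 36 35 33 17
   S 88 88 88 90 89 86 88 86 79 82 84 80 -2 4 2 1 4 2 2 2 1 0 -2
226 | 116 116 116 120 114 110 115 106 102 105 110 54 147 111 26 69 44 37 38 38 36 30 9
   S 88 88 90 92 87 86 88 82 80 82 88 42 1 3 2 1 1 2 0 2 2 0 -5
```

View pics/t5.png

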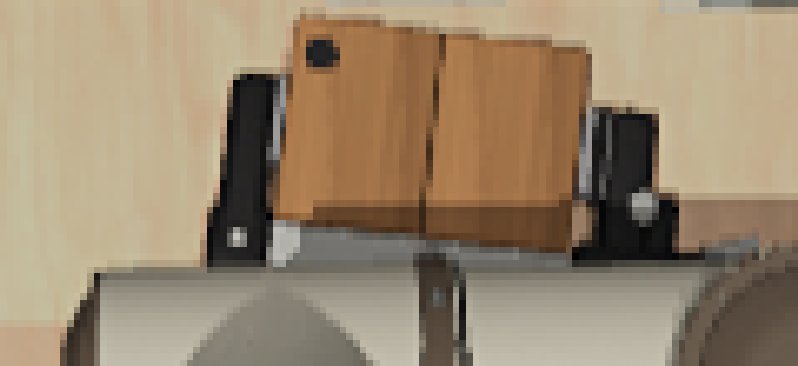

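The joint shows only a hairline at column 430, and jaw-to-edge distance has stayed constant over the last steps, so it is shut. The pad at columns 578-592 is about half pressed in. I'll squeeze slightly more and hold.

Request:
{"op": "drive_tool", "data": {"plan": [[[0.38,0,-0.5,0,0],[0.38,0,0,0,0],[0.38,0,0,0,0],[0.38,0,0,0,0],[0.38,0,0,0,0],[0.38,0,0,0,0],[0.38,0,0,0,0],[0.38,0,0,0,0],[0.38,0,0,0,0],[0.38,0,0,0,0]]]}}

```text
clock: 17.52
position: [431.6, -143.2, 10.6]
ee_rot: [0.015, 1.0, -0.0, 0.0]
contact_force: [-2.2, 1.3, 5.6]
gripper_width: 27.0
grasp_force: 26.7
```

```bash
python3 - <<'E'
from h import *
a,o=prof(2); print(edges(a)[:3])
for v,b,s in o[::3]: print(v,'|',*b[70:88])
i,W=cloud('top'); w=W.reshape(-1,3)
# flatness: tops of board and jaws, jar cap
for n,x0,x1,y0,y1,z0 in (('far half',500,560,-20,15,5),('near half',500,560,-78,-45,5),('farjaw',495,545,25,50,5)):
    q=w[(w[:,0]>x0)&(w[:,0]<x1)&(w[:,1]>y0)&(w[:,1]<y1)&(w[:,2]>z0)&(w[:,2]<60)]; print(n,np.percentile(q[:,2],[10,50,90]).round(1))
i,W=cloud('side'); w=W.reshape(-1,3); q=w[(w[:,2]>85)&(w[:,2]<115)&(abs(w[:,0]-425)<40)&(abs(w[:,1]-65)<40)]
print('jar',len(q),np.median(q,0).round(),q[:,2].max().round(1)); print(read_state()['grasp_force'])
E
```

```text
(np.float64(303.43), np.float64(356.8), array([357.2, 357.1, 357. , 357. , 357. , 356.8, 356.6, 356.6, 356.4,
       356.2]))
220 | 111 110 113 102 103 107 103 75 154 23 26 84 27 36 35 35 35 22
223 | 110 112 112 101 104 106 96 130 147 20 33 76 27 37 37 35 33 15
226 | 111 115 107 101 104 110 56 143 111 25 70 45 37 38 38 35 29 10
far half [17.4 21.4 25. ]
near half [18.1 21.4 24.7]
farjaw [19.3 22.8 27.4]
jar 301 [424.  77. 108.] 112.1
26.681200799066573
```

```bash
python3 -c "
from bench import *
print(job_done())"
```

```text
the job is handed in; nothing more can be done
None
```

The job is handed in: the jar stands upright clear of clamp and board, the joint measures shut, and the fingers are holding the trigger squeezed at about 27 N; the pad is pressed in an estimated 5–7 mm of its 10 mm.

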